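Hook a dropped spacer ring out from under the machine guard

ROBOT

A 6-joint arm with a two-finger parallel gripper is mounted at the origin on the work surface. World frame = base frame: x ahead of the robot, y to its left, z up, the work surface at z = 0. Lengths are in m, angles in rad, forces in N, time in s.
With the tool pointing down it reaches from about 0.375 to 0.925 m from the base axis. Payload 5.7 kg.
Tool frame: the origin (TCP) lies at the very end of the fingers, on their centre line; the grasp point (between the pads) lies 19 mm behind it; z points along the fingers, y is the line along which they close (so a half turn about z gives the same grasp; the last joint's range is limited). The gripper opens to 88 mm and grips with 3 to 60 N. Pads are 20 mm wide; open, the fingers measure 115 mm over their backs; the gripper's body (75 mm by 178 mm) begins 61 mm behind the grasp point.
Start: joints at [1.076, 0.359, 1.51, -0, 1.272, -0.115], TCP at [0.222, 0.557, 0.223] pointing down, gripper open.
Joint ranges: [-2.97, 2.97], [-1.01, 2.36], [0.21, 2.38], [-0.96, 4.11], [0.2, 2.71], [-2.98, 2.98]. Speed limits (rad/s): [2.39, 2.39, 3.14, 3.14, 3.14, 3.14].

INTERFACE

Orientations are given as a rotation vector (axis times angle).
In Python, from plant import bot gives the robot as it stands.
- The arm moves only by the tool apply_moves, never from a script. Its argument "rows" is a list of rows, each an object with "delta_pos": the shift along the tool's x, y, z in cm, a list of three; "dr": the turn, a rotation vector about the tool's x, y, z in rad, a list of three; "fingers": the opening, from 0 (shut) to 1 (fully open). In form: [{"delta_pos": [tx, ty, tz], "dr": [rx, ry, rz], "fingers": fingers}, ...]. A call has 1 to 12 rows; each row shifts and turns the commanded pose from where the row before left it, along the tool's axes as they then stand; what a row does not reach is not made up. A row lasts 1/10 s, in which the tool goes at most 50 mm and 8.59 degrees, less where a joint would pass 70% of its speed; a pose out of reach is approached as far as the arm can. A call is refused whole if a number of a shift passes 5 or a number of a turn 0.15, either way. A call with a gripper value outside its range is refused whole. The fingers move at their own pace and stop on an object; "newtons" is the grip in N (left out, the last holds). Time passes only in rows, so rows that do not move let the fingers close. It gives the time, the measured TCP pose, the force, the opening and the grip force at its end, in the units of the state.
- bot.get_state(): the state, without advancing time (a new reading comes with each control period).
- bot.get_image(name): name is "scene" or "top"; returns (picture, depth): 384x512x3 uint8, blue, green, red; 384x512 float32, m along the optical axis (not along the pixel's ray), 0 where there is no reading.
- bot.get_calibration(name): a dict with "fx", "fy", "cx", "cy" (pixels), "k1" (the pictures are not rectified: a ray, as slopes to the right and down, at radius r is drawn at 1 + k1 r^2 times it, then the intrinsics apply), "extrinsics" (4x4, takes a point from camera to world coordinates). Camera axes: x right, y down, z forward; pixel columns grow to the right and rows downward; lengths in m; the calibration is good to about 2 mm. A picture is of the moment at which its call begins. get_calibration takes no time and is no camera call.
- bot.finish_job(): hands the job in; it is judged then, once.
The state is a dict: "t": time; "joints": joint angles; "dq": joint speeds; "joint_torque": joint torques, N m; "position": TCP position; "tcp_rot": TCP orientation; "wrist_force": force on the tool from outside, world axes, zero at the start; "torque": the same for the moment, N m; "opening": finger opening in m; "grip_force": force on a finger pad.
Only numpy, scipy, OpenCV 4.12 (cv2) and the standard library are available. Lean on these libraries where they do the work, as an engineer would, in place of code of your own. Each camera call takes 0.05 s, during which the arm holds its last target. There are 200 camera calls.

TASK

A steel spacer ring has been dropped under the fixed yellow guard, out of the gripper's reach. Take the orange-handled hooked rod, reach in under the guard's front edge, lower the hook into the ring's hole and draw the ring along the bench into the aluminium V-shaped rest; keep drawing, so that the V rest moves back on its stiff slide, until you feel it come up firmly against its stop, and hold a pull of about 10 N there for half a second, never more than 20 N. Leave the ring fully home in the V. Then lay the hook back on its blue stand with its end hanging down past the edge as before, without touching the ring with the fingers, striking the guard or disturbing the other things.

Things in the scene. Friction and masses are not known exactly. Their poses are not given: they have to be found in the camera images.
- guard: Fixed guard: clear hood in a yellow frame, grey gear motor behind. Origin on the bench under the middle of its front panel; x points away from the robot into the hood, y to the left, z up. The hood covers x from 0 to 140 mm, y from -120 to +120 mm between its posts; roof at 150 mm. The front is open below: the lower edge of the front panel (12 mm thick) is 70 mm above the bench.
- spacer_centre (a point): Centre (half-way up) of the dropped steel ring lying flat on the bench: outer diameter 44 mm, hole 24 mm, 12 mm thick, about 0.1 kg.
- vrest_home (a point): The ring's centre when fully home in the V rest, 6 mm above the bench; it moves with the rest. Two rigid jaws 14 mm high at 45 degrees either side of its x axis meet 31 mm behind it, mouth 84 mm wide at x = +11 mm, towards the guard. The rest slides along x with 3 N drag and stays where left. A rigid stop, hidden in the 18 mm high grey housing behind it, lies 4 to 32 mm back (-x), unmarked.
- hook_handle (a point): Centre of the hook's handle: orange block 80 (x) x 24 (y) x 30 mm (z), lying on its flat underside. x points along the rod to the hook, z up. A rigid 7 mm steel rod leaves it along +x, axis 3 mm below this point, and at x = 140 mm bends straight down to 39 mm below this point (24 mm below the handle's underside). 0.2 kg, balanced about 25 mm in front of this point.
- hook_tip (a point): Lower end of the hook's down-turned end (7 mm diameter), at x = 140 mm, z = -39 mm from the handle's centre.
- stand: Blue tool stand fixed on the bench, a flat-topped block 130 mm (x) by 140 mm (y), 30 mm high; origin at the centre of its underside. The hook's handle lies on it at the start, the rod along the stand's +x roughly, with the down-turned end hanging past the stand's +x edge, about 6 mm above the bench. It may be on either side of the bench; a black parts tray is on the other side.
- lens: Bystander: red lens cap, 30 mm diameter, 24 mm high, standing under the hood; origin at the centre of its underside.
- lightbar: Bystander: black bar 200 x 34 x 26 mm with red, green and yellow windows; origin at the centre of its underside.
- driver: Bystander: screwdriver with an orange handle lying on the bench.
- jar: Bystander: closed jar, 60 mm diameter, 90 mm high; origin at the centre of its underside.
- carton: Bystander: cardboard box 100 x 80 x 60 mm; origin at the centre of its underside.
- bush: Bystander: brass bush, 32 mm diameter, 20 mm high; origin at the centre of its underside.
- foam: Bystander: brown block 90 x 60 x 40 mm; origin at the centre of its underside.
Mind the look-alikes: they are no part of the job. Of the things like the stand, leave any that is turquoise; of the rest the larger one is meant. Of the things that look like the part that bears vrest_home, the largest one is meant.

How it is judged:
By the outcome, as a careful person would: the job done as asked, in the order asked, and still so for the second after the job is handed in, with the robot touching nothing.
It also fails if it takes over 64 s, if anything falls off the work surface, if the arm or the gripper's body presses on something with over 40 N, if the wrist force passes 120 N, or if a joint passes its speed limit or range.

## Working session

There is one attempt and no reset: what is moved stays moved. The work goes in short steps, Python scripts to look and compute and a tool call to move; the robot and the scene stay as the last step left them, time stands still between calls to the robot, and variables do not carry over. Pictures are saved under pics/ and viewed, at most 10 in all, crops included, and the job is handed in when it is done.

Besides the shell and the picture viewer there is one more tool, called after "Request:" as name(argument=value, ...), one argument or row to a line, values as JSON. apply_moves: Moves the arm, as the interface text tells. Its arguments: {"type":"object","properties":{"rows":{"type":"array"},"newtons":{"type":"number"}},"required":["rows"]}

```bash
ls; mkdir -p pics
cat > h.py <<'E'
import numpy as np, cv2
from scipy.spatial.transform import Rotation as R
from plant import bot
def grab(n):
    im,d=bot.get_image(n); return im,d,bot.get_calibration(n)
def cloud(d,c):
    v,u=np.mgrid[:d.shape[0],:d.shape[1]]
    K=np.array([[c['fx'],0,c['cx']],[0,c['fy'],c['cy']],[0,0,1.]])
    # k1: model drawn = ray*(1+k1 r^2)
    p=cv2.undistortPoints(np.stack([u.ravel(),v.ravel()],1).astype(np.float64)[:,None],K,np.array([c['k1'],0,0,0.]))[:,0]
    r=np.c_[p,np.ones(len(p))]; E=np.array(c['extrinsics'])
    rays=(r@E[:3,:3].T).reshape(d.shape+(3,))
    return rays,E[:3,3],rays*d[...,None]+E[:3,3]
def onplane(rays,o,u,v,z):
    r=rays[int(round(v)),int(round(u))]; return o+r*(z-o[2])/r[2]
E
python3 - <<'E'
from h import *
print(bot.get_state())
for n in('scene','top'):
    im,d,c=grab(n); np.savez(f'{n}0.npz',im=im,d=d); cv2.imwrite(f'pics/{n}0.png',cv2.resize(im,(800,600)))
    print(n,c)
E
```

```text
pics
{'t': 0.0, 'joints': array([ 1.07590590e+00,  3.59485624e-01,  1.51144045e+00, -1.55648688e-05,
        1.27250795e+00, -1.15107004e-01]), 'dq': array([-0.00060529,  0.00109826,  0.00020315,  0.00164204,  0.00094195,
       -0.00016638]), 'joint_torque': array([-3.89864840e-05, -5.15364683e+01, -2.70737261e+01,  6.74838549e-02,
        3.47906712e-02, -1.30471158e-04]), 'position': array([0.22211208, 0.55661815, 0.2218181 ]), 'tcp_rot': array([-5.92874638e-01, -3.08459261e+00,  2.76545447e-03]), 'wrist_force': array([-0.20361538, -0.94350701,  0.24893928]), 'torque': array([ 0.00832381, -0.00984806,  0.01946042]), 'grip_force': 0.0, 'opening': 0.08781653628047918}
scene {'fx': 498.35624446342985, 'fy': 498.35624446342985, 'cx': 257.7210190812623, 'cy': 191.2223604368406, 'k1': -0.1984222714798077, 'extrinsics': array([[ 0.43108919,  0.55346464, -0.71262824,  1.56620356],
       [ 0.90230458, -0.26698321,  0.33847661, -0.49030716],
       [-0.00292494, -0.78892133, -0.61448725,  0.97487895],
       [ 0.        ,  0.        ,  0.        ,  1.        ]])}
top {'fx': 485.74981449694496, 'fy': 485.74981449694496, 'cx': 253.1887755878046, 'cy': 189.5515474164744, 'k1': -0.012320414411057894, 'extrinsics': array([[-0.02627174, -0.99355854,  0.1102326 ,  0.3101667 ],
       [-0.99961131,  0.0271394 ,  0.00637792, -0.01224468],
       [-0.00932848, -0.11002219, -0.99388535,  1.84551833],
       [ 0.        ,  0.        ,  0.        ,  1.        ]])}
```

View pics/scene0.png

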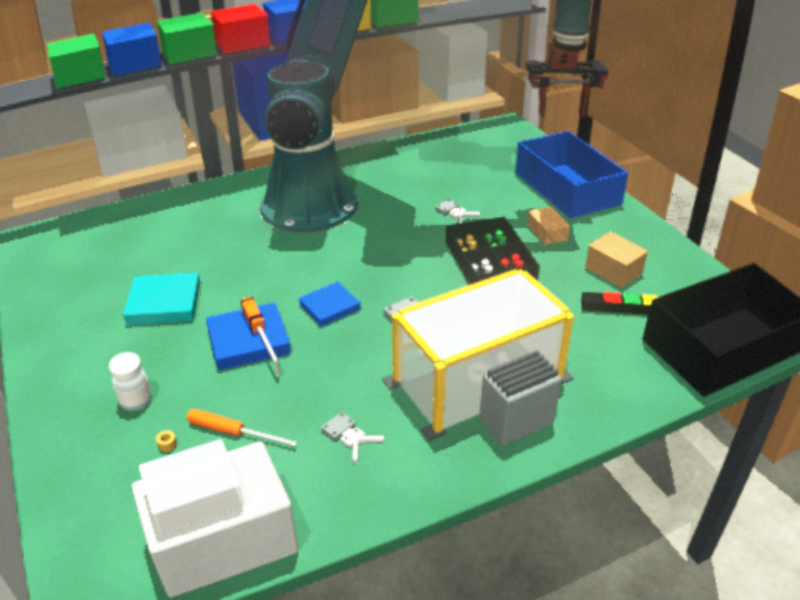

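View pics/top0.png

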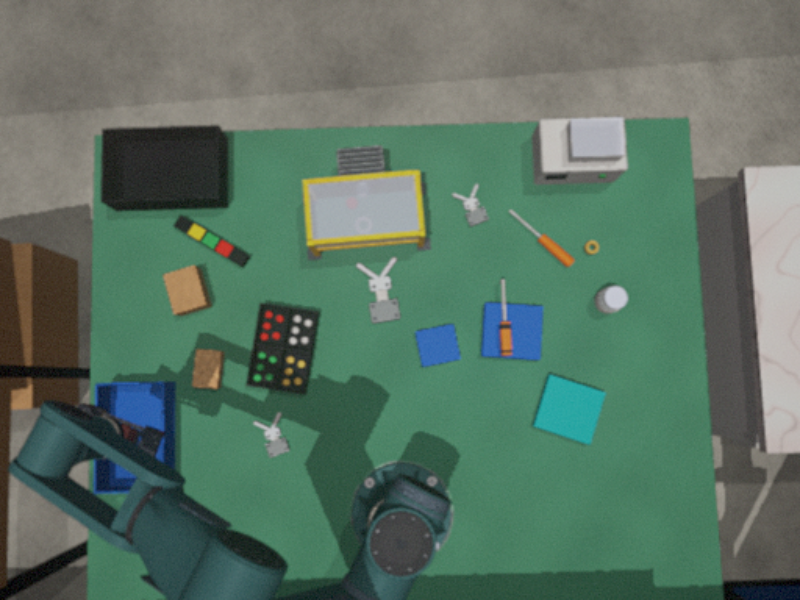

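The top view shows the hook on the larger blue stand (505,325), the big V rest at (380,285), the guard around (365,210), the ring faintly at (362,225) and the lens at (350,200).

Run:
```python
from h import *
z=np.load('top0.npz'); im,d=z['im'],z['d']; c=bot.get_calibration('top')
rays,o,P=cloud(d,c)
crop=im[100:235,190:355]; cv2.imwrite('pics/c1.png',cv2.resize(crop,None,fx=4.4,fy=4.4,interpolation=cv2.INTER_CUBIC))
hsv=cv2.cvtColor(im,cv2.COLOR_BGR2HSV)
def comp(m,name,zp,amin=20):
    n,l,s,ce=cv2.connectedComponentsWithStats(m.astype(np.uint8))
    for i in range(1,n):
        if s[i,4]<amin: continue
        vs,us=np.nonzero(l==i)
        w=np.array([onplane(rays,o,u,v,zp)[:2] for u,v in zip(us,vs)])
        r=cv2.minAreaRect((w*1000).astype(np.float32))
        print(name,s[i],'px',ce[i].round(1),'rect',np.round(r[0],1),np.round(r[1],1),round(r[2],1),'meanz',np.median(P[vs,us,2]).round(3))
H,S,V=hsv[...,0],hsv[...,1],hsv[...,2]
comp((H>105)&(H<125)&(S>150)&(V>80),'blue',.03,100)
comp((H>4)&(H<18)&(S>190)&(V>150),'orange',.06)
comp((H>20)&(H<32)&(S>150)&(V>120),'yellow',.15)
print('hist',P[150:160,300:340,2].mean())
sub=(slice(165,205),slice(225,265))
comp((S<60)&(V>110)&(np.arange(384)[:,None]>160)&(np.arange(512)[None]>220)&(np.arange(512)[None]<270)&(np.arange(384)[:,None]<215),'v',.014)
```

```text
blue [308 194  13  35 363] px [314.1 210.7] rect [ 425.2 -225.8] [ 44.7 127.3] 87.6 meanz 0.029
blue [325 195  22  35 655] px [336.2 211.2] rect [ 419. -306.] [ 78.7 127.5] 87.6 meanz 0.03
blue [266 208  28  26 547] px [279.8 220.6] rect [392.6 -96.9] [84.1 90.3] 9.6 meanz 0.02
blue [ 61 245  45  31 967] px [ 87.8 257.6] rect [265.5 639.4] [168.4 110.5] 88.6 meanz 0.006
blue [ 70 296  17  16 182] px [ 76.7 304.4] rect [106.8 657.1] [63.4 50.7] 84.1 meanz 0.006
orange [345 151  21  19 103] px [355.7 160.1] rect [ 609.6 -383.2] [89.6 19.6] 46.3 meanz 0.023
yellow [194 109  78  49 568] px [233.3 133.3] rect [704.1  67.3] [155.5 266.4] 3.4 meanz 0.154
yellow [120 143  12  11  78] px [125.4 148.1] rect [659.2 449. ] [33.3 29.4] 56.3 meanz 0.028
hist 0.013270376380593047
v [228 164  29  43 575] px [243.9 187.5] rect [529.9  34.2] [153.2 100.9] 8.4 meanz 0.015
```

View pics/c1.png

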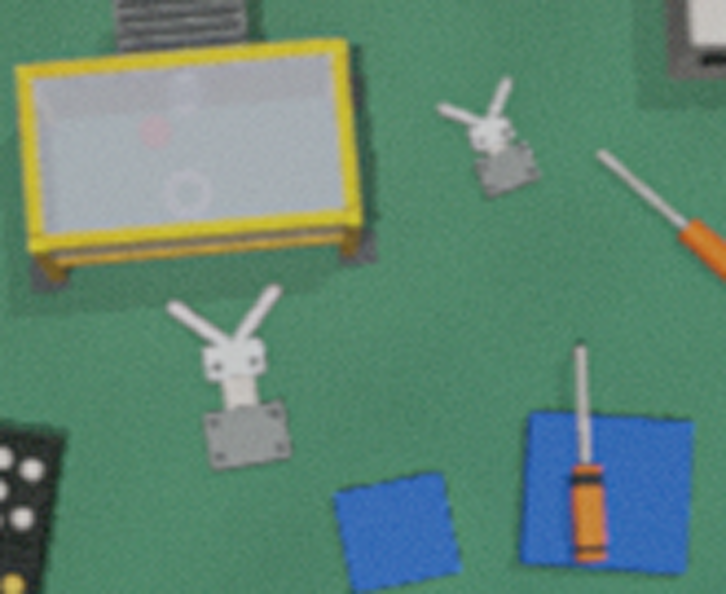

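The crop shows the ring centre at (187,191), lens (155,131), V jaw tips (175,306) and (275,292), housing around (248,435), hook handle around (590,512) and bend at (580,347).

Run:
```python
from h import *
z=np.load('top0.npz'); im,d=z['im'],z['d']; c=bot.get_calibration('top')
rays,o,P=cloud(d,c)
def w(x,y,zp): return (onplane_f(190+x/4.4-.4,100+y/4.4-.4,zp)*1000).round(1)
def onplane_f(u,v,zp):
    r=cv2.remap(rays.astype(np.float32),np.float32([[u]]),np.float32([[v]]),cv2.INTER_LINEAR)[0,0]; return o+r*(zp-o[2])/r[2]
print('ring',w(187,191,.012),'lens',w(155,131,.024))
print('jawtips',w(175,306,.014),w(275,292,.014),'meet',w(236,345,.014))
print('housing',[w(x,y,.018)[:2] for x,y in((205,413),(283,402),(291,456),(213,468))])
print('handle',[w(x,y,.06)[:2] for x,y in((573,466),(604,464),(606,562),(575,562))],'bend',w(580,347,.046))
print('guard front bar ends',w(32,245,.15),w(358,222,.15), 'back',w(18,68,.15),w(345,42,.15))
print('feet',w(45,275,0.),w(362,248,0))
# handle by depth
m=np.zeros(d.shape,bool); m[185:235,305:350]=1
m&=(P[...,2]>.052)&(P[...,2]<.075)
p=P[m]; print(len(p),cv2.minAreaRect((p[:,:2]*1000).astype(np.float32)),np.median(p,0))
# scene view: orange/blue
z=np.load('scene0.npz'); im,d=z['im'],z['d']; c=bot.get_calibration('scene')
r2,o2,P2=cloud(d,c)
m=np.abs(P2[...,0]-.42)<.09; m&=(np.abs(P2[...,1]+.255)<.04)&(P2[...,2]>.055)&(P2[...,2]<.07)
p=P2[m]; print(len(p),cv2.minAreaRect((p[:,:2]*1000).astype(np.float32)),np.median(p,0))
# depth on rod/tip region scene
m=(P2[...,0]>.49)&(P2[...,0]<.57)&(np.abs(P2[...,1]+.245)<.03)&(P2[...,2]>.012)
p=P2[m]; print(len(p),p.min(0),p.max(0),np.median(p,0))
crop=im[175:260,120:200]; cv2.imwrite('pics/c2.png',np.hstack([cv2.resize(crop,(400,425),interpolation=cv2.INTER_CUBIC),cv2.resize(im[160:245,230:310],(400,425),interpolation=cv2.INTER_CUBIC)]))
```

```text
ring [695.6  75.8  12. ] lens [746.9 102.   24. ]
jawtips [594.   88.2  14. ] [603.9   1.3  14. ] meet [558.5  36.1  14. ]
housing [array([499.7,  64.2]), array([507.4,  -3.1]), array([460.6,  -8.8]), array([452.1,  58.4])]
handle [array([ 442.5, -244.4]), array([ 443.4, -270.4]), array([ 361.7, -268.6]), array([ 362.4, -242.8])] bend [ 544.4 -256.4   46. ]
guard front bar ends [625.8 195.  150. ] [637.2 -68.  150. ] back [772.1 204.4 150. ] [786.1 -61.9 150. ]
feet [626.8 202.3   0. ] [643.  -75.8   0. ]
144 ((435.439697265625, -257.91912841796875), (144.42564392089844, 25.55942726135254), 0.33198267221450806) [ 0.40357824 -0.25791298  0.05910367]
136 ((408.000244140625, -258.1702880859375), (25.260047912597656, 80.14305877685547), 89.10952758789062) [ 0.41089792 -0.25874374  0.05857101]
134 [ 0.49018204 -0.2748152   0.01200602] [ 0.55253662 -0.21546841  0.05154336] [ 0.49539824 -0.25539066  0.02701449]
```

View pics/c2.png

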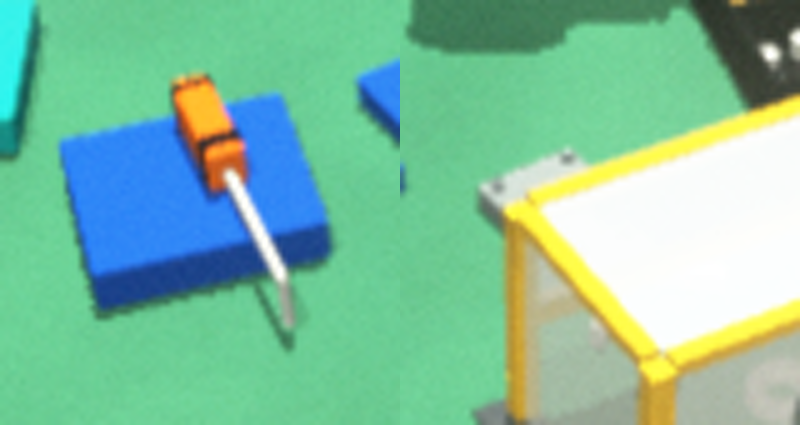

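The crop shows the hook lying straight on the stand, with the handle around (210,130) and the tip hanging at (290,325). The V rest is mostly hidden behind the guard in this view. I'll move over to the stand.

Request:
apply_moves(
  rows=[
    {"delta_pos":[0,0,0],"dr":[0,0,-0.127],"fingers":1},
    {"delta_pos":[0,0,0],"dr":[0,0,-0.127],"fingers":1},
    {"delta_pos":[0,0,0],"dr":[0,0,-0.126],"fingers":1},
    {"delta_pos":[-1.7,-4,0],"dr":[0,0,0],"fingers":1},
    {"delta_pos":[-1.7,-4,0],"dr":[0,0,0],"fingers":1},
    {"delta_pos":[-1.7,-4,0],"dr":[0,0,0],"fingers":1},
    {"delta_pos":[-1.7,-4,0],"dr":[0,0,0],"fingers":1},
    {"delta_pos":[-1.7,-4,0],"dr":[0,0,0],"fingers":1},
    {"delta_pos":[-1.7,-4,0],"dr":[0,0,0],"fingers":1},
    {"delta_pos":[-1.7,-4,0],"dr":[0,0,0],"fingers":1},
    {"delta_pos":[-1.7,-4,0],"dr":[0,0,0],"fingers":1},
    {"delta_pos":[-1.7,-4,0],"dr":[0,0,0],"fingers":1},
  ],
)

```text
t: 1.3
position: [0.3756, 0.1956, 0.2225]
tcp_rot: [0.001, -3.141, 0.0]
wrist_force: [1.0, 0.7, -0.5]
opening: 0.0879
grip_force: 0.0
```

Request:
apply_moves(
  rows=[
    {"delta_pos":[-1.7,-4,0],"dr":[0,0,0],"fingers":1},
    {"delta_pos":[-1.7,-4,0],"dr":[0,0,0],"fingers":1},
    {"delta_pos":[-1.7,-4,0],"dr":[0,0,0],"fingers":1},
    {"delta_pos":[-1.7,-4,0],"dr":[0,0,0],"fingers":1},
    {"delta_pos":[-1.7,-4,0],"dr":[0,0,0],"fingers":1},
    {"delta_pos":[1,-3.6,1],"dr":[0,0,0],"fingers":1},
    {"delta_pos":[1,-3.6,1],"dr":[0,0,0],"fingers":1},
    {"delta_pos":[1,-3.6,1],"dr":[0,0,0],"fingers":1},
    {"delta_pos":[1,-3.6,1],"dr":[0,0,0],"fingers":1},
    {"delta_pos":[1,-3.6,1],"dr":[0,0,0],"fingers":1},
    {"delta_pos":[1,-3.6,1],"dr":[0,0,0],"fingers":1},
    {"delta_pos":[0,0,0],"dr":[0,0,0],"fingers":1},
  ],
)

```text
t: 2.5
position: [0.3993, -0.222, 0.1616]
tcp_rot: [-0.006, -3.14, 0.001]
wrist_force: [-0.8, 0.8, -0.6]
opening: 0.0877
grip_force: 0.0
```

Request:
apply_moves(
  rows=[
    {"delta_pos":[-0.5,-1.8,2],"dr":[0,0,0],"fingers":1},
    {"delta_pos":[-0.6,-1.75,2.5],"dr":[0,0,0],"fingers":1},
    {"delta_pos":[0,0,3],"dr":[0,0,0],"fingers":1},
    {"delta_pos":[0,0,2.5],"dr":[0,0,0],"fingers":1},
    {"delta_pos":[0,0,2],"dr":[0,0,0],"fingers":1},
    {"delta_pos":[0,0,0.7],"dr":[0,0,0],"fingers":1},
    {"delta_pos":[0,0,0],"dr":[0,0,0],"fingers":1},
    {"delta_pos":[0,0,0],"dr":[0,0,0],"fingers":1},
  ],
)

```text
t: 3.3
position: [0.4121, -0.2542, 0.0363]
tcp_rot: [-0.001, 3.141, -0.001]
wrist_force: [-0.5, -0.1, -0.1]
opening: 0.0875
grip_force: 0.0
```

Request:
apply_moves(
  rows=[
    {"delta_pos":[0.2,-0.3,0.3],"dr":[0,0,0],"fingers":1},
    {"delta_pos":[0,0,0],"dr":[0,0,0],"fingers":0.3},
    {"delta_pos":[0,0,0],"dr":[0,0,0],"fingers":0.2},
    {"delta_pos":[0,0,0],"dr":[0,0,0],"fingers":0},
    {"delta_pos":[0,0,0],"dr":[0,0,0],"fingers":0},
    {"delta_pos":[0,0,0],"dr":[0,0,0],"fingers":0},
    {"delta_pos":[0,0,0],"dr":[0,0,0],"fingers":0},
    {"delta_pos":[0,0,0],"dr":[0,0,0],"fingers":0},
  ],
  newtons=60,
)

```text
t: 4.1
position: [0.4096, -0.2572, 0.0327]
tcp_rot: [0.0, -3.141, 0.0]
wrist_force: [-0.3, -0.1, 0.3]
opening: 0.0355
grip_force: 0.0
```

Request:
apply_moves(
  rows=[
    {"delta_pos":[0,0,0],"dr":[0,0,0],"fingers":0},
    {"delta_pos":[0,0,0],"dr":[0,0,0],"fingers":0},
    {"delta_pos":[0,0,0],"dr":[0,0,0],"fingers":0},
    {"delta_pos":[0,0,0],"dr":[0,0,0],"fingers":0},
  ],
  newtons=60,
)

```text
t: 4.5
position: [0.4096, -0.2573, 0.0327]
tcp_rot: [-0.0, 3.142, -0.0]
wrist_force: [-0.9, 0.4, -0.2]
opening: 0.0237
grip_force: 60.0
```

Request:
apply_moves(
  rows=[
    {"delta_pos":[0,0,-1],"dr":[0,0,0],"fingers":0},
    {"delta_pos":[0,0,-2],"dr":[0,0,0],"fingers":0},
    {"delta_pos":[0,0,-3],"dr":[0,0,0],"fingers":0},
    {"delta_pos":[-0.3,3,-1],"dr":[0,0,0],"fingers":0},
    {"delta_pos":[-0.3,4,0],"dr":[0,0,0],"fingers":0},
    {"delta_pos":[-0.5,4,0],"dr":[0,0,0],"fingers":0},
    {"delta_pos":[-0.5,4,0],"dr":[0,0,0],"fingers":0},
    {"delta_pos":[-0.5,4,0],"dr":[0,0,0],"fingers":0},
    {"delta_pos":[-0.5,4,0],"dr":[0,0,0],"fingers":0},
    {"delta_pos":[-0.5,4,0],"dr":[0,0,0],"fingers":0},
    {"delta_pos":[-0.2,3.3,0],"dr":[0,0,0],"fingers":0},
    {"delta_pos":[0,0,0],"dr":[0,0,-0.115],"fingers":0},
  ],
)

```text
t: 5.7
position: [0.4421, 0.0492, 0.1032]
tcp_rot: [0.188, -3.136, -0.002]
wrist_force: [-0.8, -0.8, -1.9]
opening: 0.0235
grip_force: 60.0
```

Request:
apply_moves(
  rows=[
    {"delta_pos":[0,0,0],"dr":[0,0,0],"fingers":0},
    {"delta_pos":[0,0,0],"dr":[0,0,0],"fingers":0},
    {"delta_pos":[0,0,0],"dr":[0,0,0],"fingers":0},
  ],
)

```text
t: 6.0
position: [0.4425, 0.0452, 0.1028]
tcp_rot: [0.176, -3.137, 0.0]
wrist_force: [-0.5, -0.5, -2.0]
opening: 0.0239
grip_force: 60.0
```

Run:
```python
from h import *
s=bot.get_state(); print(s['t'],s['position'],R.from_rotvec(s['tcp_rot']).as_matrix().round(3).tolist(),s['wrist_force'],s['torque'])
a=[]
for n in('scene','top'):
    im,d,c=grab(n); np.savez(f'{n}1.npz',im=im,d=d)
    if n=='scene': im=im[120:240,200:330]
    else: im=im[105:225,190:320]
    a.append(cv2.resize(im,(400,369),interpolation=cv2.INTER_CUBIC))
cv2.imwrite('pics/c3.png',np.hstack(a))
```

```text
6.0 [0.44245577 0.04516796 0.10281572] [[-0.994, -0.112, -0.0], [-0.112, 0.994, -0.0], [0.0, -0.0, -1.0]] [-0.47913353 -0.47234464 -2.02388115] [ 0.04896088  0.01951107 -0.00544522]
```

View pics/c3.png

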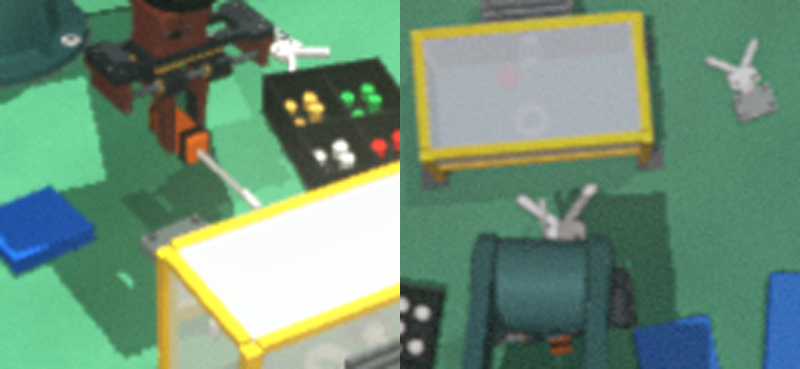

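The scene view shows the handle held level, with the rod running toward the guard. In the top view the arm hides the tip but the ring is visible at (532,120). Next I descend and enter under the front edge.

Request:
apply_moves(
  rows=[
    {"delta_pos":[0,0,2.5],"dr":[0,0,0],"fingers":0},
    {"delta_pos":[0,0,2],"dr":[0,0,0],"fingers":0},
    {"delta_pos":[0,0,1.1],"dr":[0,0,0],"fingers":0},
    {"delta_pos":[-1,0,0],"dr":[0,0,0],"fingers":0},
    {"delta_pos":[-2,0,0],"dr":[0,0,0],"fingers":0},
    {"delta_pos":[-2,0,0],"dr":[0,0,0],"fingers":0},
    {"delta_pos":[-2,0,0],"dr":[0,0,0],"fingers":0},
    {"delta_pos":[-2,0,0],"dr":[0,0,0],"fingers":0},
    {"delta_pos":[-1.8,0,0],"dr":[0,0,0],"fingers":0},
    {"delta_pos":[-1,0,0],"dr":[0,0,0],"fingers":0},
    {"delta_pos":[0,0,0],"dr":[0,0,0],"fingers":0},
    {"delta_pos":[0,0,0],"dr":[0,0,0],"fingers":0},
  ],
)

```text
t: 7.3
position: [0.5591, 0.0592, 0.0467]
tcp_rot: [0.181, -3.135, 0.0]
wrist_force: [-1.1, 0.9, -1.7]
opening: 0.0236
grip_force: 60.0
```

Run:
```python
from h import *
s=bot.get_state(); print(s['t'],s['position'],s['wrist_force'],s['torque'])
a=[]
for n in('scene','top'):
    im,d,c=grab(n); np.savez(f'{n}2.npz',im=im,d=d)
    if n=='scene': im=im[165:265,245:365]; 
    else: im=im[105:165,190:280]
    a.append(cv2.resize(im,None,fx=(400/120 if n=='scene' else 400/90),fy=(400/120 if n=='scene' else 400/90),interpolation=cv2.INTER_CUBIC)); 
h=max(x.shape[0] for x in a)
cv2.imwrite('pics/c4.png',np.hstack([cv2.copyMakeBorder(x,0,h-x.shape[0],0,0,cv2.BORDER_CONSTANT) for x in a]))
```

```text
7.3 [0.55914776 0.05924433 0.0467493 ] [-1.06241187  0.88310042 -1.73850973] [ 0.00578958  0.03578185 -0.01023111]
```

View pics/c4.png

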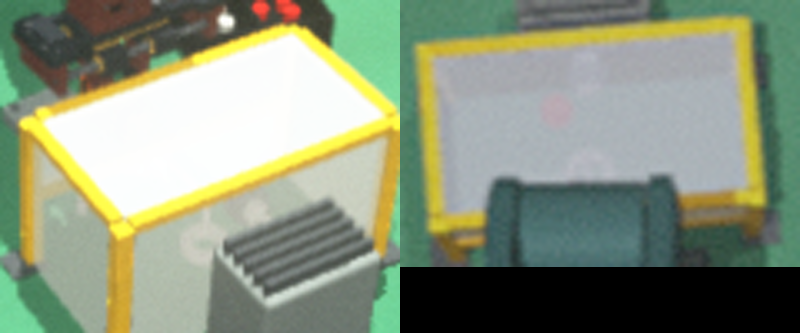

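The scene view shows the ring faintly at (200,243) through the hood, with a light vertical thing near (207,218), probably the rod. I'll enhance the contrast there.

```bash
cat >> h.py <<'E'
def enh(name,n,u0,u1,v0,v1,k):
    im=np.mean([bot.get_image(n)[0] for _ in range(6)],0)
    c=cv2.GaussianBlur(im,(0,0),.5)[v0:v1,u0:u1]
    lo,hi=np.percentile(c,(2,98)); c=np.clip((c-lo)/(hi-lo)*255,0,255).astype(np.uint8)
    cv2.imwrite(name,cv2.resize(c,None,fx=k,fy=k,interpolation=cv2.INTER_CUBIC)); np.save(n+'_avg.npy',im)
E
python3 - <<'E'
from h import *
enh('pics/c5.png','scene',260,335,205,260,10)
E
```

```text
(no output)
```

View pics/c5.png

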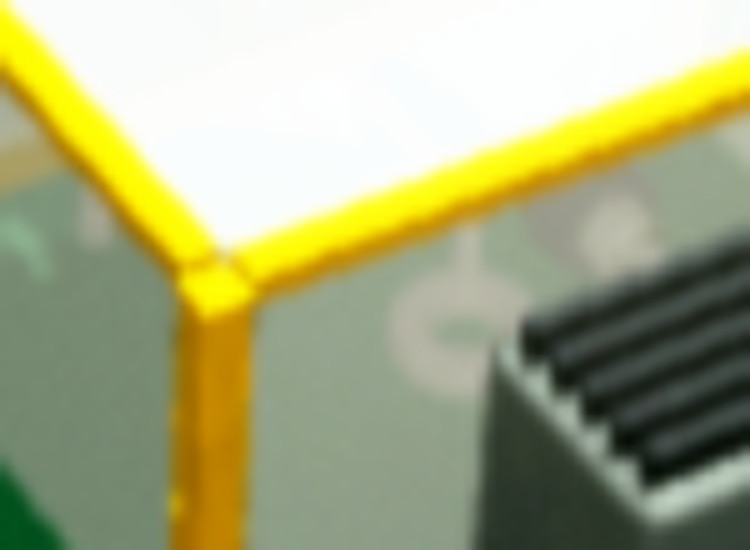

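Run:
```python
from h import *
c=bot.get_calibration('scene');E=np.linalg.inv(c['extrinsics'])
K=np.array([[c['fx'],0,c['cx']],[0,c['fy'],c['cy']],[0,0,1.]])
def pr(p):
    q=cv2.projectPoints(np.float64([p]),cv2.Rodrigues(E[:3,:3])[0],E[:3,3],K,np.array([c['k1'],0,0,0.]))[0].ravel()
    return ((q-[260,205]+.5)*10).round(0)
s=bot.get_state();p=s['position'];M=R.from_rotvec(s['tcp_rot']).as_matrix()
t=p+M@np.array([-.134,.0006,.0267]); print('tip',t,pr(t),'bend',pr(t+[0,0,.036]))
print('ring top centre',pr([.6956,.0758,.012]),'far/near rim hole', pr([.6956-.012,.0758,.012]),pr([.6956+.012,.0758,.012]))
rays,o,_=cloud(np.ones((384,512)),c)
print('ring from scene', onplane(rays,o,260+46.2-.5,205+33-.5,.012))
```

```text
tip [0.69244269 0.07527098 0.01995434] [466. 288.] bend [474. 193.]
ring top centre [472. 315.] far/near rim hole [451. 289.] [493. 341.]
ring from scene [0.70186268 0.07009394 0.012     ]
```

The rod's down-turn shows at x≈467, going down behind the ring (centre ≈ (460,315)). Projecting the predicted tip puts it within about 2 mm of the hole centre, so I'll lower it.

Request:
apply_moves(
  rows=[
    {"delta_pos":[-0.1,0,0.3],"dr":[0,0,0],"fingers":0},
    {"delta_pos":[0,0,0.3],"dr":[0,0,0],"fingers":0},
    {"delta_pos":[0,0,0.3],"dr":[0,0,0],"fingers":0},
    {"delta_pos":[0,0,0.3],"dr":[0,0,0],"fingers":0},
    {"delta_pos":[0,0,0.2],"dr":[0,0,0],"fingers":0},
    {"delta_pos":[0,0,0.2],"dr":[0,0,0],"fingers":0},
    {"delta_pos":[0,0,0],"dr":[0,0,0],"fingers":0},
  ],
)

```text
t: 8.4
position: [0.5605, 0.0594, 0.0303]
tcp_rot: [0.181, -3.136, 0.0]
wrist_force: [0.7, 0.7, -2.1]
opening: 0.0237
grip_force: 60.0
```

Request:
apply_moves(
  rows=[
    {"delta_pos":[0.4,-0.12,0],"dr":[0,0,0],"fingers":0},
    {"delta_pos":[0.4,-0.12,0],"dr":[0,0,0],"fingers":0},
    {"delta_pos":[0.7,-0.21,0],"dr":[0,0,0],"fingers":0},
    {"delta_pos":[0.8,-0.24,0],"dr":[0,0,0],"fingers":0},
    {"delta_pos":[0.8,-0.24,0],"dr":[0,0,0],"fingers":0},
    {"delta_pos":[0.8,-0.24,0],"dr":[0,0,0],"fingers":0},
    {"delta_pos":[0.8,-0.24,0],"dr":[0,0,0],"fingers":0},
    {"delta_pos":[0.8,-0.24,0],"dr":[0,0,0],"fingers":0},
    {"delta_pos":[0.8,-0.24,0],"dr":[0,0,0],"fingers":0},
    {"delta_pos":[0.8,-0.24,0],"dr":[0,0,0],"fingers":0},
    {"delta_pos":[0.8,-0.24,0],"dr":[0,0,0],"fingers":0},
    {"delta_pos":[0.2,-0.06,0],"dr":[0,0,0],"fingers":0},
  ],
)

```text
t: 9.6
position: [0.4817, 0.0257, 0.0306]
tcp_rot: [0.18, -3.135, -0.0]
wrist_force: [0.0, 0.8, -1.8]
opening: 0.0237
grip_force: 60.0
```

Run:
```python
from h import *
s=bot.get_state();p=s['position'];M=R.from_rotvec(s['tcp_rot']).as_matrix()
print(s['t'],p,p+M@np.array([-.134,.0006,.0267]),s['wrist_force'],s['torque'])
enh('pics/c6.png','top',205,285,130,190,10)
```

```text
9.6 [0.48169676 0.02568719 0.0305995 ] [0.61471116 0.04164602 0.00373436] [ 0.01808313  0.75363341 -1.81366796] [ 0.1730491  -0.08667762  0.03679895]
```

View pics/c6.png

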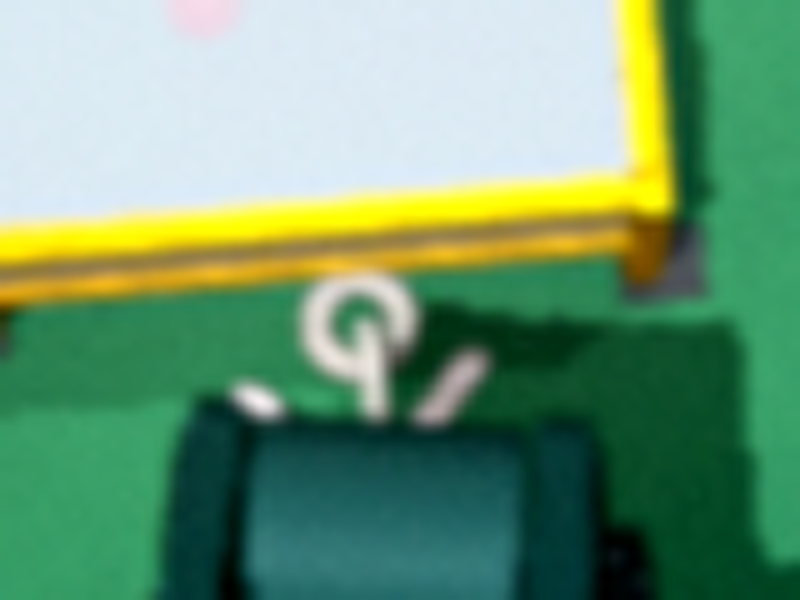

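The ring is clear of the guard at (360,325) with the hook in it. It lies on the V's axis, midway between the jaw tips at (245,392) and (487,355). Now I draw it along the axis.

Request:
apply_moves(
  rows=[
    {"delta_pos":[0.3,0,0],"dr":[0,0,0],"fingers":0},
    {"delta_pos":[0.3,0,0],"dr":[0,0,0],"fingers":0},
    {"delta_pos":[0.3,0,0],"dr":[0,0,0],"fingers":0},
    {"delta_pos":[0.3,0,0],"dr":[0,0,0],"fingers":0},
    {"delta_pos":[0.3,0,0],"dr":[0,0,0],"fingers":0},
    {"delta_pos":[0.3,0,0],"dr":[0,0,0],"fingers":0},
    {"delta_pos":[0.3,0,0],"dr":[0,0,0],"fingers":0},
    {"delta_pos":[0.3,0,0],"dr":[0,0,0],"fingers":0},
    {"delta_pos":[0.3,0,0],"dr":[0,0,0],"fingers":0},
    {"delta_pos":[0.2,0,0],"dr":[0,0,0],"fingers":0},
    {"delta_pos":[0.1,0,0],"dr":[0,0,0],"fingers":0},
  ],
)

```text
t: 11.0
position: [0.4538, 0.0226, 0.0308]
tcp_rot: [-0.181, 3.135, -0.0]
wrist_force: [3.4, 1.7, -3.1]
opening: 0.0236
grip_force: 60.0
```

Request:
apply_moves(
  rows=[
    {"delta_pos":[0.1,0,0],"dr":[0,0,0],"fingers":0},
    {"delta_pos":[0.1,0,0],"dr":[0,0,0],"fingers":0},
  ],
)

```text
t: 11.2
position: [0.4518, 0.0223, 0.0307]
tcp_rot: [-0.181, 3.136, -0.0]
wrist_force: [3.3, 0.7, -3.0]
opening: 0.0235
grip_force: 60.0
```

Request:
apply_moves(
  rows=[
    {"delta_pos":[0.1,0,0],"dr":[0,0,0],"fingers":0},
  ],
)

```text
t: 11.3
position: [0.4507, 0.0222, 0.0307]
tcp_rot: [-0.181, 3.136, -0.0]
wrist_force: [2.9, 1.0, -2.5]
opening: 0.0235
grip_force: 60.0
```

Request:
apply_moves(
  rows=[
    {"delta_pos":[0.1,0,0],"dr":[0,0,0],"fingers":0},
  ],
)

```text
t: 11.4
position: [0.4496, 0.0221, 0.0307]
tcp_rot: [-0.181, 3.136, -0.0]
wrist_force: [3.0, 1.0, -2.5]
opening: 0.024
grip_force: 60.0
```

Request:
apply_moves(
  rows=[
    {"delta_pos":[0,0,0],"dr":[0,0,0],"fingers":0},
    {"delta_pos":[0,0,0],"dr":[0,0,0],"fingers":0},
  ],
)

```text
t: 11.6
position: [0.4493, 0.022, 0.0307]
tcp_rot: [0.181, -3.136, 0.0]
wrist_force: [2.6, 0.5, -2.1]
opening: 0.0239
grip_force: 60.0
```

Request:
apply_moves(
  rows=[
    {"delta_pos":[-0.05,0,0],"dr":[0,0,0],"fingers":0},
    {"delta_pos":[0,0,0],"dr":[0,0,0],"fingers":0},
  ],
)

```text
t: 11.8
position: [0.4493, 0.0221, 0.0306]
tcp_rot: [0.181, -3.135, 0.0]
wrist_force: [1.6, 0.8, -0.9]
opening: 0.0239
grip_force: 60.0
```

Run:
```python
from h import *
print(bot.get_state())
```

```text
{'t': 11.8, 'joints': array([-1.04419004e-01,  4.38808918e-01,  2.02307858e+00, -2.77314800e-04,
        6.80640698e-01, -1.79018805e+00]), 'dq': array([-0.0023181 ,  0.00033626,  0.00169199, -0.00176225, -0.00146061,
       -0.00151033]), 'joint_torque': array([ -0.35551926, -42.77171731, -12.38576889,  -0.1690344 ,
         0.56237636,   0.07827039]), 'position': array([0.44930999, 0.02212266, 0.0305988 ]), 'tcp_rot': array([ 1.80782614e-01, -3.13543378e+00,  3.34810054e-05]), 'wrist_force': array([ 1.57865631,  0.84519624, -0.91481825]), 'torque': array([ 0.12427356, -0.2756401 ,  0.07299365]), 'grip_force': 59.97067987918854, 'opening': 0.023871235155750254}
```

Request:
apply_moves(
  rows=[
    {"delta_pos":[0.1,0,0],"dr":[0,0,0],"fingers":0},
    {"delta_pos":[0.1,0,0],"dr":[0,0,0],"fingers":0},
    {"delta_pos":[0.05,0,0],"dr":[0,0,0],"fingers":0},
  ],
)

```text
t: 12.1
position: [0.4475, 0.0218, 0.0307]
tcp_rot: [-0.181, 3.136, -0.0]
wrist_force: [2.5, 0.9, -2.4]
opening: 0.0236
grip_force: 60.0
```

Request:
apply_moves(
  rows=[
    {"delta_pos":[0.1,0,0],"dr":[0,0,0],"fingers":0},
    {"delta_pos":[0.1,0,0],"dr":[0,0,0],"fingers":0},
  ],
)

```text
t: 12.3
position: [0.4454, 0.0216, 0.0307]
tcp_rot: [-0.181, 3.136, -0.0]
wrist_force: [2.6, 1.5, -2.5]
opening: 0.0236
grip_force: 60.0
```

Request:
apply_moves(
  rows=[
    {"delta_pos":[0.1,0,0],"dr":[0,0,0],"fingers":0},
    {"delta_pos":[0.1,0,0],"dr":[0,0,0],"fingers":0},
  ],
)

```text
t: 12.5
position: [0.4433, 0.0213, 0.0307]
tcp_rot: [-0.181, 3.136, -0.0]
wrist_force: [3.5, 1.2, -2.8]
opening: 0.0234
grip_force: 60.0
```

Request:
apply_moves(
  rows=[
    {"delta_pos":[0.1,0,0],"dr":[0,0,0],"fingers":0},
    {"delta_pos":[0.1,0,0],"dr":[0,0,0],"fingers":0},
  ],
)

```text
t: 12.7
position: [0.4413, 0.0211, 0.0307]
tcp_rot: [-0.181, 3.136, -0.0]
wrist_force: [2.7, 0.8, -3.2]
opening: 0.0236
grip_force: 60.0
```

Request:
apply_moves(
  rows=[
    {"delta_pos":[0.1,0,0],"dr":[0,0,0],"fingers":0},
    {"delta_pos":[0.1,0,0],"dr":[0,0,0],"fingers":0},
  ],
)

```text
t: 12.9
position: [0.4394, 0.0209, 0.0307]
tcp_rot: [-0.181, 3.136, -0.0]
wrist_force: [3.5, -0.0, -2.4]
opening: 0.0236
grip_force: 60.0
```

Request:
apply_moves(
  rows=[
    {"delta_pos":[0.1,0,0],"dr":[0,0,0],"fingers":0},
    {"delta_pos":[0.1,0,0],"dr":[0,0,0],"fingers":0},
  ],
)

```text
t: 13.1
position: [0.4374, 0.0206, 0.0307]
tcp_rot: [-0.181, 3.136, -0.0]
wrist_force: [4.5, -0.4, -3.2]
opening: 0.0233
grip_force: 60.0
```

Request:
apply_moves(
  rows=[
    {"delta_pos":[0.1,0,0],"dr":[0,0,0],"fingers":0},
    {"delta_pos":[0.05,0,0],"dr":[0,0,0],"fingers":0},
  ],
)

```text
t: 13.3
position: [0.4372, 0.0205, 0.0309]
tcp_rot: [-0.181, 3.134, -0.0]
wrist_force: [7.1, 1.2, -5.6]
opening: 0.0237
grip_force: 60.0
```

Request:
apply_moves(
  rows=[
    {"delta_pos":[0.05,0,0.05],"dr":[0,0,0],"fingers":0},
    {"delta_pos":[0.03,0,0.05],"dr":[0,0,0],"fingers":0},
  ],
)

```text
t: 13.5
position: [0.4371, 0.0204, 0.03]
tcp_rot: [-0.181, 3.133, -0.001]
wrist_force: [6.6, 2.3, -1.1]
opening: 0.0234
grip_force: 60.0
```

Request:
apply_moves(
  rows=[
    {"delta_pos":[0.07,0,0],"dr":[0,0,0],"fingers":0},
    {"delta_pos":[0.05,0,0],"dr":[0,0,0],"fingers":0},
  ],
)

```text
t: 13.7
position: [0.437, 0.0202, 0.0302]
tcp_rot: [-0.181, 3.131, -0.001]
wrist_force: [9.3, 2.6, -3.8]
opening: 0.0237
grip_force: 60.0
```

Request:
apply_moves(
  rows=[
    {"delta_pos":[0.03,0,0.02],"dr":[0,0,0],"fingers":0},
    {"delta_pos":[0,0,0],"dr":[0,0,0],"fingers":0},
    {"delta_pos":[0,0,0],"dr":[0,0,0],"fingers":0},
    {"delta_pos":[0,0,0],"dr":[0,0,0],"fingers":0},
  ],
)

```text
t: 14.1
position: [0.437, 0.0202, 0.0301]
tcp_rot: [-0.181, 3.13, -0.001]
wrist_force: [8.9, 2.5, -3.6]
opening: 0.0234
grip_force: 60.0
```

Request:
apply_moves(
  rows=[
    {"delta_pos":[0,0,0],"dr":[0,0,0],"fingers":0},
    {"delta_pos":[0,0,0],"dr":[0,0,0],"fingers":0},
    {"delta_pos":[0,0,0],"dr":[0,0,0],"fingers":0},
    {"delta_pos":[0,0,0],"dr":[0,0,0],"fingers":0},
  ],
)

```text
t: 14.5
position: [0.437, 0.0202, 0.0301]
tcp_rot: [-0.181, 3.13, -0.001]
wrist_force: [7.8, 2.9, -3.2]
opening: 0.0237
grip_force: 60.0
```

Run:
```python
from h import *
s=bot.get_state();print(s['t'],s['position'],s['wrist_force'],s['torque'])
enh('pics/c7.png','top',205,285,140,200,10)
```

```text
14.5 [0.43696517 0.02018017 0.03006315] [ 7.76150428  2.91947761 -3.24948159] [ 0.57395284 -1.44542304  0.22284332]
```

View pics/c7.png

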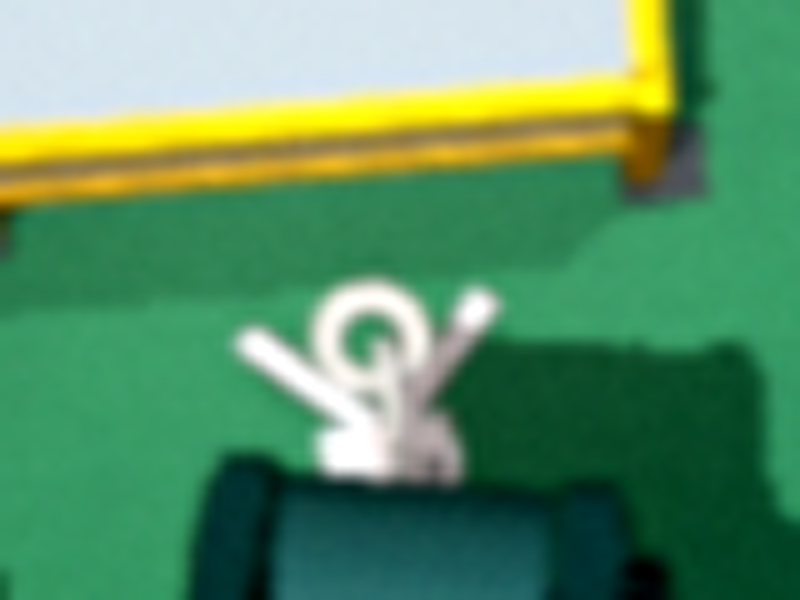

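The ring is in the V at (372,338) and touches the right jaw. It seems to be about 5 mm short of the left jaw, which fits the lateral force, so I'll nudge the pull sideways (+y).

Request:
apply_moves(
  rows=[
    {"delta_pos":[0,0.1,0],"dr":[0,0,0],"fingers":0},
    {"delta_pos":[0,0.1,0],"dr":[0,0,0],"fingers":0},
    {"delta_pos":[0,0,0],"dr":[0,0,0],"fingers":0},
  ],
)

```text
t: 15.1
position: [0.4365, 0.0219, 0.0301]
tcp_rot: [-0.18, 3.131, -0.002]
wrist_force: [7.8, -0.2, -2.2]
opening: 0.023
grip_force: 60.0
```

Request:
apply_moves(
  rows=[
    {"delta_pos":[0,0.1,0],"dr":[0,0,0],"fingers":0},
    {"delta_pos":[0,0.1,0],"dr":[0,0,0],"fingers":0},
    {"delta_pos":[0,0,0],"dr":[0,0,0],"fingers":0},
  ],
)

```text
t: 15.4
position: [0.4359, 0.0238, 0.0301]
tcp_rot: [-0.18, 3.132, -0.002]
wrist_force: [6.1, -0.4, -1.0]
opening: 0.0237
grip_force: 60.0
```

Request:
apply_moves(
  rows=[
    {"delta_pos":[0.07,0,0],"dr":[0,0,0],"fingers":0},
    {"delta_pos":[0.06,0,0],"dr":[0,0,0],"fingers":0},
    {"delta_pos":[0,0,0],"dr":[0,0,0],"fingers":0},
  ],
)

```text
t: 15.7
position: [0.4357, 0.0236, 0.0302]
tcp_rot: [-0.18, 3.13, -0.002]
wrist_force: [8.2, -0.5, -3.6]
opening: 0.0236
grip_force: 60.0
```

```bash
cat > m.py <<'E'
from h import *
def meas(im):
    big=cv2.resize(im[140:200,205:285].astype(np.float32),None,fx=10,fy=10,interpolation=cv2.INTER_CUBIC)
    sat=big.max(2)-big.min(2); w=(sat<0.28*big.max(2)).astype(np.uint8); w[:270]=0
    w[470:]=0
    w[:,:200]=0; w[:,520:]=0
    cs,_=cv2.findContours(w,cv2.RETR_EXTERNAL,cv2.CHAIN_APPROX_NONE)
    k=max(cs,key=cv2.contourArea)[:,0]
    holes=cv2.connectedComponentsWithStats(((1-w)*255).astype(np.uint8))
    print('holes',[(holes[2][i,4],holes[3][i].round(1)) for i in range(1,holes[0]) if 50<holes[2][i,4]<4000])
    # ring circle from the top arc
    arc=k[(k[:,1]<318)&(k[:,0]>325)&(k[:,0]<425)].astype(float)
    A=np.c_[2*arc,np.ones(len(arc))]; s=np.linalg.lstsq(A,(arc**2).sum(1),rcond=None)[0]
    print('arc circle',s[:2].round(1),np.sqrt(s[2]+s[0]**2+s[1]**2).round(1),len(arc))
    L=k[k[:,0]<262]; Rr=k[k[:,0]>470]
    print('L tip',k[k[:,0].argmin()],L[L[:,1].argmin()],'R tip',k[k[:,0].argmax()],Rr[Rr[:,1].argmin()] if len(Rr) else None)
    return w
if __name__=='__main__':
    meas(np.load('top_avg.npy'))
    im=np.mean([bot.get_image('top')[0] for _ in range(6)],0); np.save('top_b.npy',im); meas(im)
    print(bot.get_state()['wrist_force'],bot.get_state()['t'])
E
python3 m.py
```

```text
holes [(np.int32(810), array([364.3, 335.5]))]
arc circle [370.  339.7] 66.2 102
L tip [229 344] [259 322] R tip [504 309] [483 284]
holes [(np.int32(734), array([366.4, 332.5]))]
arc circle [368.9 340.4] 66.5 102
L tip [229 342] [260 322] R tip [504 308] [483 284]
[ 8.59107213 -0.53289705 -3.4660748 ] 16.0
```

Request:
apply_moves(
  rows=[
    {"delta_pos":[0.08,0,0.02],"dr":[0,0,0],"fingers":0},
    {"delta_pos":[0,0,0],"dr":[0,0,0],"fingers":0},
  ],
)

```text
t: 16.2
position: [0.4357, 0.0235, 0.0301]
tcp_rot: [-0.18, 3.128, -0.002]
wrist_force: [9.4, 0.8, -4.2]
opening: 0.0236
grip_force: 60.0
```

Request:
apply_moves(
  rows=[
    {"delta_pos":[0,0,0],"dr":[0,0,0],"fingers":0},
    {"delta_pos":[0,0,0],"dr":[0,0,0],"fingers":0},
    {"delta_pos":[0,0,0],"dr":[0,0,0],"fingers":0},
  ],
)

```text
t: 16.5
position: [0.4357, 0.0235, 0.0301]
tcp_rot: [-0.18, 3.128, -0.002]
wrist_force: [9.7, 0.2, -3.7]
opening: 0.0238
grip_force: 60.0
```

Request:
apply_moves(
  rows=[
    {"delta_pos":[0,0,0],"dr":[0,0,0],"fingers":0},
    {"delta_pos":[0,0,0],"dr":[0,0,0],"fingers":0},
    {"delta_pos":[0,0,0],"dr":[0,0,0],"fingers":0},
  ],
)

```text
t: 16.8
position: [0.4357, 0.0235, 0.0301]
tcp_rot: [-0.18, 3.128, -0.002]
wrist_force: [10.7, -0.2, -4.9]
opening: 0.0237
grip_force: 60.0
```

Request:
apply_moves(
  rows=[
    {"delta_pos":[-0.15,0,0],"dr":[0,0,0],"fingers":0},
    {"delta_pos":[-0.15,0,0],"dr":[0,0,0],"fingers":0},
    {"delta_pos":[-0.2,0,0],"dr":[0,0,0],"fingers":0},
    {"delta_pos":[-0.2,0,0],"dr":[0,0,0],"fingers":0},
    {"delta_pos":[0,0,0],"dr":[0,0,0],"fingers":0},
  ],
)

```text
t: 17.3
position: [0.4362, 0.025, 0.0288]
tcp_rot: [0.181, -3.133, -0.001]
wrist_force: [-0.2, -0.4, -1.4]
opening: 0.0236
grip_force: 60.0
```

Request:
apply_moves(
  rows=[
    {"delta_pos":[-0.2,0,0],"dr":[0,0,0],"fingers":0},
    {"delta_pos":[-0.2,0,0],"dr":[0,0,0],"fingers":0},
    {"delta_pos":[-0.2,0,0],"dr":[0,0,0],"fingers":0},
    {"delta_pos":[0,0,0],"dr":[0,0,0],"fingers":0},
  ],
)

```text
t: 17.7
position: [0.4443, 0.0255, 0.0292]
tcp_rot: [-0.181, 3.136, -0.0]
wrist_force: [0.6, -0.9, -1.6]
opening: 0.0234
grip_force: 60.0
```

Request:
apply_moves(
  rows=[
    {"delta_pos":[0,0,-0.3],"dr":[0,0,0],"fingers":0},
    {"delta_pos":[0,0,-0.4],"dr":[0,0,0],"fingers":0},
    {"delta_pos":[0,0,-0.6],"dr":[0,0,0],"fingers":0},
    {"delta_pos":[0,0,-1],"dr":[0,0,0],"fingers":0},
    {"delta_pos":[0,0,-1.5],"dr":[0,0,0],"fingers":0},
    {"delta_pos":[0,0,-2],"dr":[0,0,0],"fingers":0},
    {"delta_pos":[0,0,-2],"dr":[0,0,0.115],"fingers":0},
    {"delta_pos":[0,-4,0],"dr":[0,0,0],"fingers":0},
    {"delta_pos":[0,-4,0],"dr":[0,0,0],"fingers":0},
    {"delta_pos":[0,-4,0],"dr":[0,0,0],"fingers":0},
    {"delta_pos":[0,-4,0],"dr":[0,0,0],"fingers":0},
    {"delta_pos":[0,-4,0],"dr":[0,0,0],"fingers":0},
  ],
)

```text
t: 18.9
position: [0.4439, -0.1761, 0.1083]
tcp_rot: [-0.0, 3.141, -0.001]
wrist_force: [0.3, 0.6, -1.0]
opening: 0.0241
grip_force: 60.0
```

Run:
```python
from h import *
s=bot.get_state();p=s['position'];M=R.from_rotvec(s['tcp_rot']).as_matrix();print(s['t'],p,s['wrist_force'],M.round(3).tolist())
T=np.mean([bot.get_image('top')[0] for _ in range(6)],0); np.save('top_c.npy',T)
im,d,c=grab('scene'); np.savez('scene3.npz',im=im,d=d)
a=cv2.resize(T[150:210,205:285].clip(0,255).astype(np.uint8),(400,300),interpolation=cv2.INTER_CUBIC)
b=cv2.resize(im[140:260,130:290],(400,300),interpolation=cv2.INTER_CUBIC)
cv2.imwrite('pics/c8.png',np.hstack([a,b]))
r,o,P=cloud(d,c)
# rod pixels: near expected axis, bright, z in range
q=(P-p)@M  # tool coords
m=(q[...,0]<-.05)&(q[...,0]>-.15)&(np.abs(q[...,1])<.012)&(np.abs(q[...,2])<.05)
x=q[m]; print(len(x))
for lo in np.arange(-.15,-.05,.02):
    k=x[(x[:,0]>=lo)&(x[:,0]<lo+.02)]
    if len(k): print(lo.round(3),len(k),np.median(k,0).round(4),k.max(0).round(4))
hsv=cv2.cvtColor(im,cv2.COLOR_BGR2HSV)
```

```text
18.9 [ 0.44386171 -0.17613127  0.1082771 ] [ 0.27807812  0.64844937 -1.0183267 ] [[-1.0, -0.0, 0.001], [-0.0, 1.0, -0.001], [-0.001, -0.001, -1.0]]
79
-0.15 31 [-0.1364  0.0004  0.0093] [-0.1317  0.0052  0.0281]
-0.13 12 [-0.1233  0.0005 -0.0101] [-0.1113  0.0035 -0.0055]
-0.11 13 [-0.1015  0.0009 -0.0092] [-0.0907  0.0033 -0.006 ]
-0.09 12 [-0.0812  0.     -0.0098] [-0.0724  0.0036 -0.0072]
-0.07 11 [-0.0611 -0.     -0.0108] [-0.0533  0.0039 -0.0067]
```

View pics/c8.png

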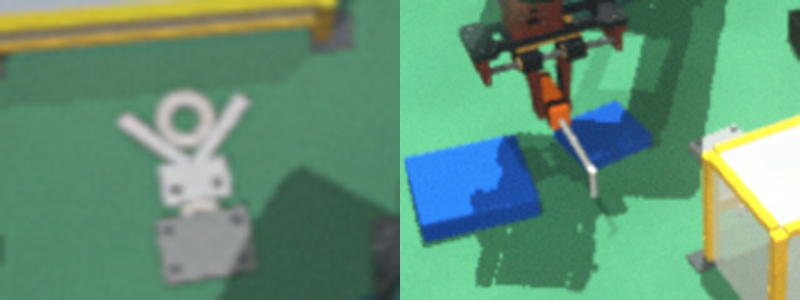

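The right panel shows the hook still level in the gripper. The left panel shows the ring at (184,118), evenly between the jaws. I'll check how well it's seated by fitting edges on the clear picture.

Run:
```python
from h import *
T=np.load('top_c.npy').astype(np.float32)
c=bot.get_calibration('top'); rays,o,_=cloud(np.ones((384,512)),c)
# rectify to a metric patch on z=.013: 4 px/mm, u right=-y, v down=-x
n=4; X,Y=np.meshgrid(np.arange(0,140*n)/n,np.arange(0,120*n)/n)  # 
wx=.640-Y/1000; wy=.105-X/1000
E=np.linalg.inv(c['extrinsics']);K=np.array([[c['fx'],0,c['cx']],[0,c['fy'],c['cy']],[0,0,1.]])
pt=cv2.projectPoints(np.stack([wx,wy,np.full_like(wx,.013)],-1).reshape(-1,3),cv2.Rodrigues(E[:3,:3])[0],E[:3,3],K,np.array([c['k1'],0,0,0.]))[0].reshape(wx.shape+(2,)).astype(np.float32)
W=cv2.remap(T,pt[...,0],pt[...,1],cv2.INTER_CUBIC)
s=(W[...,2]/ (W[...,1]+1))          # red/green: green bench ~low, metal ~1
lo,hi=np.percentile(s,20),np.percentile(s,97); s=(s-lo)/(hi-lo)
ring=None
# ring centroid: mid-radius of bright annulus by radial profile, from start centre
cx,cy=np.array([184,118])/5+[205-.4,150-.4]
p0=o+rays[int(round(cy)),int(round(cx))]*((.012-o[2])/rays[int(round(cy)),int(round(cx))][2])
C=np.array([(.105-p0[1])*1000,(.640-p0[0])*1000])
f=lambda q:cv2.remap(s.astype(np.float32),np.float32(q[...,0]*n),np.float32(q[...,1]*n),cv2.INTER_LINEAR)
for it in range(6):
    a=np.radians(np.arange(190,351,5)); r=np.arange(8,30,.25)   # free upper side of ring
    a=np.r_[a,np.radians([80,90,100])*0+np.radians([190,200,340])]
    D=np.stack([np.cos(a),np.sin(a)],-1); q=C+r[:,None,None]*D[None]; v=f(q).clip(0,1)
    rr=(v*r[:,None]).sum(0)/v.sum(0)
    A=np.c_[D,np.ones(len(a))]; sol=np.linalg.lstsq(A,rr,rcond=None)[0]; C=C+sol[:2]
print('ring centre mm',C.round(1),'mean r',sol[2].round(1),'(16.5 at true) world',.640-C[1]/1000,.105-C[0]/1000)
# jaw centre lines: cross-profiles
def jaw(sgn):
    pts=[]
    yaw=.115; ax=np.array([-np.sin(yaw),-np.cos(yaw)]); lat=np.array([np.cos(yaw),-np.sin(yaw)])*sgn # image coords: right=-y
    d=(ax+lat)/2**.5; nrm=(lat-ax)/2**.5   # d along jaw outwards, nrm outward normal
    for t in np.arange(12,26,1.):           # beyond tangent point, towards the tip
        k=np.arange(21,40,.25); q=C+t*d+k[:,None]*nrm
        v=f(q).clip(0,1); g=(v*k).sum()/v.sum(); pts.append((t,g,(v>.5).sum()*.25))
    return np.array(pts)
for sgn in(-1,1):
    j=jaw(sgn); print(sgn,'dist centreline vs t',np.polyfit(j[:,0],j[:,1],1).round(3),j[:,1].mean().round(2),'width',np.median(j[:,2]))
```

```text
ring centre mm [63.1 64.5] mean r 17.3 (16.5 at true) world 0.5755246979072459 0.041895640862674166
-1 dist centreline vs t [   0.  2308.5] 2308.5 width 14.0
1 dist centreline vs t [  -0.  2308.5] 2308.5 width 12.0
```

Run:
```python
from h import *
T=np.load('top_c.npy').astype(np.float32)
c=bot.get_calibration('top')
E=np.linalg.inv(c['extrinsics']);K=np.array([[c['fx'],0,c['cx']],[0,c['fy'],c['cy']],[0,0,1.]])
s=T[...,2]/(T[...,1]+1); b=s[150:210,205:285]; lo,hi=np.percentile(b,20),np.percentile(b,95); s=((s-lo)/(hi-lo)).clip(0,1)
def f(xy,z):
    p=np.c_[xy/1000,np.full(len(xy),z)]
    q=cv2.projectPoints(p,cv2.Rodrigues(E[:3,:3])[0],E[:3,3],K,np.array([c['k1'],0,0,0.]))[0].astype(np.float32)
    return cv2.remap(s,q[...,0],q[...,1],cv2.INTER_LINEAR).ravel()
C=np.array([575.5,41.9])
for sgn in(1,-1):
  for yaw in(.115,):
    ax=np.array([np.cos(yaw),np.sin(yaw)]); lat=sgn*np.array([-np.sin(yaw),np.cos(yaw)])
    d=(ax+lat)/2**.5; nr=(lat-ax)/2**.5; out=[]
    for t in np.arange(14,29,1.):
        k=np.arange(17,38,.25); v=f(C+t*d+k[:,None]*nr,.014); out.append((t,(v*k).sum()/v.sum(),(v>.5).sum()*.25,k[v>.5].min() if (v>.5).any() else 0))
    out=np.array(out); print(sgn,out[:,1].round(1),'width',out[:,2],'inner',out[:,3])
```

```text
1 [26.2 26.4 26.6 26.8 26.9 26.9 26.9 27.  27.1 27.2 27.2 27.2 27.2 27.3
 27.3] width [17.   17.25 17.5  15.5  15.25 14.75 14.75 14.5  14.5  14.5  14.5  14.5
 14.25 14.   14.25] inner [17.   17.   17.   17.   19.25 19.5  19.75 20.   20.   20.   20.   20.
 20.   20.25 20.25]
-1 [25.2 25.2 25.3 25.4 25.5 25.5 25.6 25.7 25.9 25.9 25.9 25.8 25.8 25.7
 25.6] width [15.25 15.25 15.25 15.5  15.5  15.5  15.5  15.   14.75 14.75 14.25 14.25
 14.25 14.5  14.5 ] inner [17.   17.   17.   17.   17.   17.   17.   17.5  18.   18.25 18.5  18.25
 18.25 18.   18.  ]
```

The jaw distances are symmetric (27.2 and 25.7 mm to the jaw centrelines), so the ring is home within measuring error. Next I lay the hook back.

Request:
apply_moves(
  rows=[
    {"delta_pos":[1.4,-3,0],"dr":[0,0,0],"fingers":0},
    {"delta_pos":[1.4,-3,0],"dr":[0,0,0],"fingers":0},
    {"delta_pos":[0.63,-2.1,0],"dr":[0,0,0],"fingers":0},
    {"delta_pos":[0,0,2],"dr":[0,0,0],"fingers":0},
    {"delta_pos":[0,0,2],"dr":[0,0,0],"fingers":0},
    {"delta_pos":[0,0,1.5],"dr":[0,0,0],"fingers":0},
    {"delta_pos":[0,0,1],"dr":[0,0,0],"fingers":0},
    {"delta_pos":[0,0,0.5],"dr":[0,0,0],"fingers":0},
    {"delta_pos":[0,0,0],"dr":[0,0,0],"fingers":0},
    {"delta_pos":[0,0,0],"dr":[0,0,0],"fingers":0},
  ],
)

```text
t: 20.25
position: [0.4102, -0.2555, 0.0377]
tcp_rot: [-0.001, 3.141, -0.001]
wrist_force: [1.0, 0.0, -1.2]
opening: 0.0237
grip_force: 60.0
```

Request:
apply_moves(
  rows=[
    {"delta_pos":[0,-0.15,0.25],"dr":[0,0,0],"fingers":0},
    {"delta_pos":[0,0,0.2],"dr":[0,0,0],"fingers":0},
    {"delta_pos":[0,0,0],"dr":[0,0,0],"fingers":0},
  ],
)

```text
t: 20.55
position: [0.4097, -0.2572, 0.0328]
tcp_rot: [-0.0, 3.142, -0.0]
wrist_force: [-0.0, 0.1, -1.6]
opening: 0.0235
grip_force: 60.0
```

Request:
apply_moves(
  rows=[
    {"delta_pos":[0,0,0.03],"dr":[0,0,0],"fingers":0},
    {"delta_pos":[0,0,0],"dr":[0,0,0],"fingers":0.4},
    {"delta_pos":[0,0,0],"dr":[0,0,0],"fingers":0.7},
    {"delta_pos":[0,0,0],"dr":[0,0,0],"fingers":1},
    {"delta_pos":[0,0,0],"dr":[0,0,0],"fingers":1},
    {"delta_pos":[0,0,0],"dr":[0,0,0],"fingers":1},
    {"delta_pos":[0,0,0],"dr":[0,0,0],"fingers":1},
    {"delta_pos":[0,0,0],"dr":[0,0,0],"fingers":1},
  ],
)

```text
t: 21.35
position: [0.4097, -0.257, 0.0325]
tcp_rot: [0.0, -3.142, 0.0]
wrist_force: [-0.2, 0.1, -0.1]
opening: 0.0761
grip_force: 0.0
```

Request:
apply_moves(
  rows=[
    {"delta_pos":[0,0,-0.5],"dr":[0,0,0],"fingers":1},
    {"delta_pos":[0,0,-1.5],"dr":[0,0,0],"fingers":1},
    {"delta_pos":[0,0,-3],"dr":[0,0,0],"fingers":1},
    {"delta_pos":[0,0,-4],"dr":[0,0,0],"fingers":1},
    {"delta_pos":[0,0,-4],"dr":[0,0,0],"fingers":1},
    {"delta_pos":[0,0,-3],"dr":[0,0,0],"fingers":1},
    {"delta_pos":[0,0,0],"dr":[0,0,0],"fingers":1},
    {"delta_pos":[0,0,0],"dr":[0,0,0],"fingers":1},
  ],
)

```text
t: 22.15
position: [0.4099, -0.2572, 0.1931]
tcp_rot: [-0.0, 3.14, -0.002]
wrist_force: [-0.9, 0.2, -0.0]
opening: 0.0879
grip_force: 0.0
```

Run:
```python
from h import *
im,d,c=grab('scene'); r,o,P=cloud(d,c)
m=(np.abs(P[...,0]-.42)<.09)&(np.abs(P[...,1]+.255)<.04)&(P[...,2]>.055)&(P[...,2]<.07)
p=P[m]; print(len(p),cv2.minAreaRect((p[:,:2]*1000).astype(np.float32)),np.median(p,0))
m=(P[...,0]>.46)&(P[...,0]<.56)&(np.abs(P[...,1]+.256)<.012)&(P[...,2]>.036); print(P[m].max(0),np.median(P[m],0))
z=np.load('scene0.npz')
df=cv2.GaussianBlur(np.abs(im.astype(float)-z['im']).max(2),(0,0),1)>45
n,l,s,ce=cv2.connectedComponentsWithStats(df.astype(np.uint8)); print([(s[i].tolist()) for i in range(1,n) if s[i,4]>25])
t,_,_=grab('top'); z=np.load('top0.npz')
df=cv2.GaussianBlur(np.abs(t.astype(float)-z['im']).max(2),(0,0),1)>45
n,l,s,ce=cv2.connectedComponentsWithStats(df.astype(np.uint8)); print([(s[i].tolist()) for i in range(1,n) if s[i,4]>25])
print(bot.get_state()['t'],bot.get_state()['position'])
```

```text
140 ((408.8808288574219, -257.2651672363281), (25.573984146118164, 83.13040161132812), 89.8783950805664) [ 0.41160907 -0.25805638  0.05877863]
[ 0.55067269 -0.24408593  0.60399832] [ 0.47095329 -0.25324846  0.57057861]
[[108, 0, 77, 39, 1916], [184, 0, 33, 26, 607], [229, 0, 9, 20, 97], [249, 0, 9, 14, 91], [337, 0, 42, 71, 1178], [192, 22, 72, 69, 3174], [156, 37, 11, 11, 80], [379, 40, 10, 16, 98], [117, 42, 90, 126, 2625], [161, 48, 11, 14, 111], [172, 84, 24, 13, 89], [222, 113, 64, 58, 1216], [336, 132, 34, 30, 415], [325, 134, 15, 12, 115], [293, 139, 12, 4, 26], [154, 141, 97, 98, 3295], [137, 203, 29, 27, 348], [126, 230, 50, 36, 1235]]
[[228, 165, 27, 15, 178], [266, 175, 112, 163, 5383], [117, 215, 114, 57, 2011], [97, 245, 8, 10, 69], [6, 258, 178, 126, 8231], [239, 260, 23, 36, 340], [204, 273, 33, 33, 361], [186, 293, 21, 36, 347], [234, 304, 50, 27, 421], [275, 333, 9, 8, 36], [218, 342, 18, 29, 340], [203, 375, 19, 9, 99], [191, 379, 13, 5, 31]]
22.25 [ 0.40887393 -0.25631503  0.1914461 ]
```

The hook is back at its starting pose, and apart from the arm and its shadow, the top view shows a change only at the V rest.

```bash
python3 -c "
from plant import bot
print(bot.finish_job())"
```

```text
the job is handed in; nothing more can be done
None
```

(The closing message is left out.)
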